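# Seat the dust cap in a laundry-cart wheel

## Robot

A 6-joint arm with a two-finger parallel gripper is mounted at the origin on the work surface. World frame = base frame: x ahead of the robot, y to its left, z up, the work surface at z = 0. Lengths are in m, angles in degrees, forces in N, time in s.
With the tool pointing down it reaches from about 0.3 to 0.75 m from the base axis. Payload 8.5 kg.
Tool frame: the origin (TCP) lies on the centre line of the jaws, within the pads' length; the fingertips stand tips_ahead ahead of it and the grasp point (between the pads) lies 3 mm ahead of it (tips_ahead is the distance from the TCP to the fingertips, in m); z points along the fingers, y is the line along which they close (so a half turn about z gives the same grasp; the last joint's range is limited). The gripper opens to 85 mm and grips with 20 to 120 N. Pads are 22 mm wide; open, the fingers measure 114 mm over their backs; the gripper's body (76 mm by 85 mm) begins 54 mm behind the grasp point. The pads swing forward as they close: fully open they stand 13 mm farther back than shut.
Start: joints at [61.003, 21.807, 74.336, -0, 83.858, -12.336], TCP at [0.158, 0.527, 0.253] pointing down, gripper open.
Joint ranges: [-178.18, 178.18], [-50.72, 133.34], [12.68, 142.11], [-81.47, 261.47], [9.98, 163.14], [-165.26, 165.26]. Speed limits (degrees/s): [136.94, 136.94, 180, 180, 180, 180].

## Interface

Orientations are given as a 3x3 rotation matrix whose columns are the frame's x, y, z axes.
In Python, from rig import observe, get_image, close_job, tips_ahead gives the robot as it stands.
- The arm moves only by the shell command python3 -m creep 'ROWS' [FORCE]. ROWS is a JSON list of rows, 1 to 10 of them, each written [[dx, dy, dz], turn, opening]: dx, dy, dz in shares of the most that a row can go, 1 being 50 mm, then a turn about the tool's z in fractions of the full range, 1 being 2 pi rad, then the finger opening in m; each row shifts and turns the commanded pose from where the row before left it, along the tool's axes as they then stand; what a row does not reach is not made up. A row lasts 1/10 s, in which the tool goes at most 0.05 m and 8.59 degrees, less where a joint would pass 70% of its speed; a pose out of reach is approached as far as the arm can. The fingers move at their own pace and stop on an object; FORCE is the grip in N (left out, the last holds). Time passes only in rows, so rows that do not move let the fingers close. It prints the time, the measured TCP pose, the force, the opening and the grip force at its end. Shift and turn numbers lie between -1 and 1, and a call with a number outside is refused. Input that does not fit is refused with a message, and nothing moves.
- observe(): the state, without advancing time (a new reading comes with each control period).
- get_image(name): name is "scene" or "top"; returns a dict with "pixels" (480x640x3 uint8, red, green, blue), "depth" (480x640 float32, m along the optical axis (not along the pixel's ray), 0 where there is no reading), "K" (3x3 intrinsics, pixels), "distortion" ([k1, k2, p1, p2, k3] as OpenCV has them; the pictures are not rectified), "extrinsics" (4x4, takes a point from world to camera coordinates). Camera axes: x right, y down, z forward; pixel columns grow to the right and rows downward; lengths in m; the calibration is good to about 2 mm. A picture is of the moment at which its call begins.
- close_job(): hands the job in; it is judged then, once.
The state is a dict: "time_s": time; "q": joint angles; "qvel": joint speeds; "joint_efforts": joint torques, N m; "position": TCP position; "tool_rot": TCP orientation; "ft_force": force on the tool from outside, world axes, zero at the start; "wrist_torque": the same for the moment, N m; "grip_width": finger opening in m; "gripper_force": force on a finger pad.
Only numpy, scipy, OpenCV 4.12 (cv2) and the standard library are available. Lean on these libraries where they do the work, as an engineer would, in place of code of your own. Each camera call takes 0.05 s, during which the arm holds its last target. There are 200 camera calls.

## Task

Fit the large dust cap to the cart wheel lying on the folding counter: set the cap plug-down in the hub's bore and let go of it, put the cup of the cap driver over it, and press it squarely down until it clicks home with its flange flat on the hub, bearing on it at the stop with about 20 N for half a second. The driver must never press the cap with more than 45 N, or it cracks. Then stand the driver upright on the counter again and let go of it, and leave the small cap, the detergent jug, the wrench and the parts tray where they are.

Things in the scene. Friction and masses are not known exactly. Their poses are not given: they have to be found in the camera images.
- wheel: Loose cart wheel, 0.8 kg, lying flat: dark grey tyre 125 mm across, 40 mm high, white rim; in the middle a round steel bearing sleeve 54 mm across with the bore in it. Its flat top is the hub face: 44 to 52.5 mm above the counter, as the sleeve is pressed in to a different depth in each wheel (it will not move). Origin: centre of the underside, on the bore's axis; z up.
- bore (a point): Point on the bore's axis, 35 mm above the wheel's origin, level with the clips: four sprung brass bars standing about 3 mm into the bore, which is 32 mm across and at least 30 mm deep.
- cap: Large black plastic dust cap, 45 g, 48 mm tall, standing plug-down, round about z. Plug 30 mm long, 30 mm across, with tapered nose (21 mm across at the bottom, full width 8 mm up) and a wide snap groove 12 to 24 mm up; flange 42 mm across, 30 to 34 mm up; crown to grip, 26 mm across, 34 to 48 mm up. Origin: centre of the plug's underside; z towards the crown.
- cap_flange (a point): Centre of the underside of the cap's flange. Set loosely in the bore the cap rests with its nose on the clips, its origin 32 mm above the wheel's. Pushing down is springy: the force rises to roughly 8 to 14 N at 3 to 6 mm, then the clips snap into the groove, and further down it stops hard with the flange on the hub face (9 to 18 mm below the rest); it then stays.
- driver: Cap driver, 0.25 kg, 130 mm tall, standing upright on its cup, round about z. Aluminium cup 41 mm across outside, 32 mm inside, 18 mm deep, open below: it goes over the cap's crown and its rim bears on the flange. Cone and thin neck up to 50 mm; black grip 30 mm across from 50 to 130 mm up. Origin: centre of the cup's rim; z up along the grip.
- small_cap: Bystander: a cap of the same shape and height but only 29 mm across the flange, for another wheel. Origin: centre of its underside.
- detergent: Bystander: blue detergent jug 60 x 100 x 180 mm, standing. Origin: centre of its underside.
- wrench: Bystander: steel wrench 170 mm long, lying flat. Origin: under its middle.
- parts_tray: Bystander: grey tray 120 x 160 x 30 mm with washers and bolts. Origin: centre of its underside.
Things that resemble listed ones, but are neither listed nor needed, are in the scene too. Leave any purple look-alike of the driver alone.

How it is judged (in metres and radians):
On the way, in this order (a step that is already met when the one before it is completed fails the run):
1. the large cap stands loosely in the bore, upright, let go, not yet pushed home (z of cap in the frame of wheel between 0.0285 and 0.036 m and horizontal distance between cap and wheel below 0.004 m and angle between the z axis of cap and the z axis of wheel, either way round below 0.2 rad and contact force between the fingers and cap below 0.3 N), for 0.2 s.
2. the driver bears on the cap while it still stands proud (z of cap in the frame of wheel above 0.0255 m and contact force between driver and cap above 2 N), for 0.05 s.
3. the cap has clicked in, square, and the driver bears on it at the stop with over 14 N for 0.3 s (z of cap in the frame of wheel below 0.0235 m and angle between the z axis of cap and the z axis of wheel, either way round below 0.06 rad and contact force between driver and cap above 14 N), for 0.3 s.
At the end, for the whole second after the job is handed in: The large cap is clicked into the hub: its origin less than 23.5 mm above the wheel's, within 3 mm of the bore's axis and 0.06 rad of square. The wheel lies flat on the counter; the driver stands upright on the counter (within 0.06 rad), at rest, released (z of cap in the frame of wheel between 0.012 and 0.0235 m and horizontal distance between cap and wheel below 0.003 m and angle between the z axis of cap and the z axis of wheel, either way round below 0.06 rad and angle between wheel's own z axis and vertical below 0.05 rad and height (world z) of each of wheel, driver below 0.005 m and angle between driver's own z axis and vertical below 0.06 rad and linear speed of each of driver, wheel below 0.02 m/s); the robot touches nothing.
It fails at once if the driver presses the cap with more than 45 N (contact force between driver and cap above 45 N).
It fails at once if the small cap is moved by more than 20 mm (distance of small_cap from where it was at the start of the episode above 0.02 m).
It fails at once if the detergent jug is moved by more than 20 mm (distance of detergent from where it was at the start of the episode above 0.02 m).
It fails at once if the wrench is moved by more than 20 mm (distance of wrench from where it was at the start of the episode above 0.02 m).
It fails at once if the parts tray is moved by more than 20 mm (distance of parts_tray from where it was at the start of the episode above 0.02 m).
It also fails if it takes over 64 s, if anything falls off the work surface, if the arm or the gripper's body presses on something with over 40 N, if the wrist force passes 120 N, or if a joint passes its speed limit or range.

## Working session

There is one attempt and no reset: what is moved stays moved. The work goes in short steps, Python scripts to look and compute and a shell command to move; the robot and the scene stay as the last step left them, time stands still between calls to the robot, and variables do not carry over. Pictures are saved under pics/ and viewed, at most 10 in all, crops included, and the job is handed in when it is done.

```bash
ls && mkdir -p pics
python3 - <<'E'
from rig import observe,get_image,tips_ahead
import cv2,numpy as np
o=observe();print(o['time_s'],o['position'],o['tool_rot'],o['grip_width'],tips_ahead() if callable(tips_ahead) else tips_ahead)
for n in('top','scene'):
    im=get_image(n);np.savez(f'{n}0.npz',**im);cv2.imwrite(f'pics/{n}0.png',im['pixels'][...,::-1]);print(n,im['K'].tolist(),im['distortion'],im['extrinsics'].round(3).tolist())
E
```

```text
pics
0.0 [0.15756416 0.52667535 0.2527028 ] [[-9.58006866e-01  2.86744368e-01 -7.15998318e-04]
 [ 2.86745077e-01  9.58006095e-01 -1.25811043e-03]
 [ 3.25174674e-04 -1.41058742e-03 -9.99998952e-01]] 0.08544161236674691 0.022
top [[448.56025299265707, 0.0, 316.072397925862], [0.0, 448.56025299265707, 240.5806312975157], [0.0, 0.0, 1.0]] [-0.05141857  0.          0.          0.          0.        ] [[-0.017, -1.0, 0.019, 0.016], [-0.997, 0.016, -0.07, 0.6], [0.07, -0.02, -0.997, 0.841], [0.0, 0.0, 0.0, 1.0]]
scene [[536.8904473813161, 0.0, 318.5309707611228], [0.0, 536.8904473813161, 243.97390632662774], [0.0, 0.0, 1.0]] [-0.03431116  0.          0.          0.          0.        ] [[0.791, 0.612, 0.009, -0.48], [0.336, -0.423, -0.842, -0.171], [-0.511, 0.669, -0.54, 1.359], [0.0, 0.0, 0.0, 1.0]]
```

View pics/top0.png

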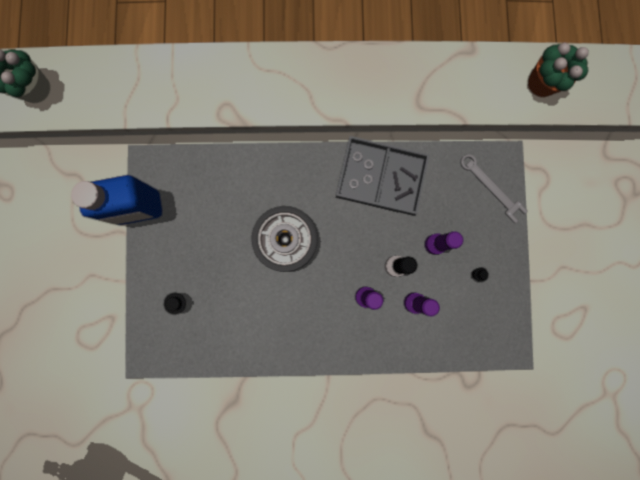

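View pics/scene0.png

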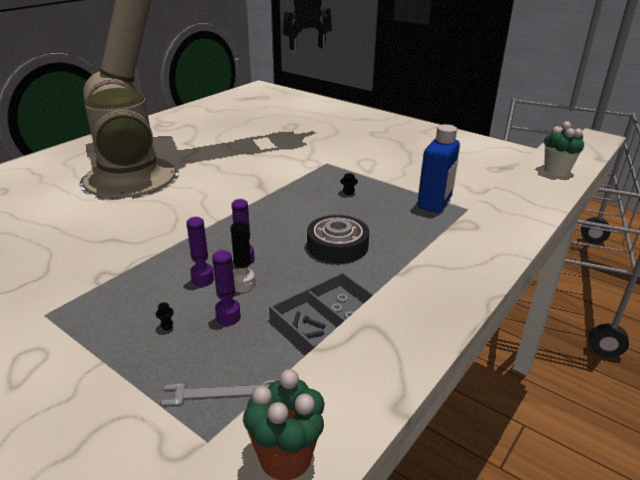

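```bash
cat > h.py <<'E'
import numpy as np,cv2
from rig import observe,get_image
def rays(im,uv):
    n=cv2.undistortPoints(np.float64(uv).reshape(-1,1,2),im['K'],im['distortion']).reshape(-1,2)
    R=im['extrinsics'][:3,:3];t=im['extrinsics'][:3,3]
    return -R.T@t,np.c_[n,np.ones(len(n))]@R
def onplane(im,uv,z):
    c,d=rays(im,uv);return c+d*((z-c[2])/d[:,2])[:,None]
def cloud(im):
    v,u=np.mgrid[:480,:640];c,d=rays(im,np.c_[u.ravel(),v.ravel()])
    return (c+d*im['depth'].reshape(-1,1)).reshape(480,640,3)
def grab(n,tag):
    im=get_image(n);np.savez(f'{n}{tag}.npz',**im);return im
def circ(P):
    A=np.c_[2*P[:,:2],np.ones(len(P))];s=np.linalg.lstsq(A,(P[:,:2]**2).sum(1),rcond=None)[0]
    return s[:2],np.sqrt(s[2]+s[0]**2+s[1]**2)
def edge(im,mask,z):
    m=mask.astype(np.uint8);c=max(cv2.findContours(m,cv2.RETR_EXTERNAL,cv2.CHAIN_APPROX_NONE)[0],key=cv2.contourArea)
    P=onplane(im,c.reshape(-1,2),z);return circ(P),P,c.reshape(-1,2)
E
python3 - <<'E'
from h import *
for n in('top','scene'):
    im=dict(np.load(n+'0.npz'));W=cloud(im);px=im['pixels'].astype(int);z=W[...,2]
    val=px.max(2)
    boxes={'top':dict(capL=(150,280,200,330),capR=(460,255,500,295),driver=(380,245,425,285),wheel=(240,195,330,280),det=(60,160,180,240)),
     'scene':dict(capL=(330,165,365,200),capR=(150,295,180,335),driver=(228,218,262,296),wheel=(300,205,378,270))}[n]
    print(n,'mat z',np.median(z[340:370,140:500]) if n=='top' else np.median(z[330:350,100:150]))
    for k,(a,b,c,d) in boxes.items():
        Z=z[b:d,a:c];V=val[b:d,a:c];sat=(px.max(2)-px.min(2))[b:d,a:c]
        m0=(Z>.008)&(sat<40)&(im['depth'][b:d,a:c]>0)
        for lo,hi in((.008,.2),(.03,.2),(.042,.2),(.12,.14)):
            m=(Z>lo)&(Z<hi)&(sat<60)
            if m.sum()>8:
                P=W[b:d,a:c][m];print(n,k,lo,m.sum(),'zmed %.3f max %.3f'%(np.median(P[:,2]),P[:,2].max()),'bbox ctr',((P.min(0)+P.max(0))/2).round(4)[:2],'size',np.ptp(P,axis=0).round(4),'pix',(np.argwhere(m).mean(0)[::-1]+[a,b]).round(1))
im=dict(np.load('top0.npz'))['pixels'][...,::-1]
sc=dict(np.load('scene0.npz'))['pixels'][...,::-1]
cr=lambda i,x,y,s:cv2.resize(i[y-s:y+s,x-s:x+s],(260,260),interpolation=cv2.INTER_CUBIC)
cv2.imwrite('pics/cands.png',np.vstack([np.hstack([cr(im,175,303,25),cr(im,480,274,25),cr(im,402,270,55)]),np.hstack([cr(sc,348,183,25),cr(sc,165,316,25),cr(sc,225,260,62)])]))
E
```

```text
top mat z 0.000688672181955341
top capL 0.008 386 zmed 0.035 max 0.052 bbox ctr [0.485  0.2741] size [0.0395 0.0405 0.0226] pix [174.3 303.4]
top capL 0.03 385 zmed 0.035 max 0.052 bbox ctr [0.485  0.2741] size [0.0395 0.0405 0.0216] pix [174.3 303.4]
top capL 0.042 156 zmed 0.047 max 0.052 bbox ctr [0.485  0.2739] size [0.0259 0.0239 0.0097] pix [172.3 303.9]
top capR 0.008 189 zmed 0.036 max 0.051 bbox ctr [ 0.5301 -0.3074] size [0.0269 0.0277 0.0417] pix [480.  274.3]
top capR 0.03 175 zmed 0.037 max 0.051 bbox ctr [ 0.5301 -0.3074] size [0.0269 0.0277 0.0193] pix [480.6 274.3]
top capR 0.042 79 zmed 0.048 max 0.051 bbox ctr [ 0.5292 -0.3064] size [0.017  0.0171 0.0088] pix [482.8 274.3]
top driver 0.008 547 zmed 0.113 max 0.134 bbox ctr [ 0.5494 -0.1439] size [0.0402 0.0361 0.1253] pix [400.1 265.4]
top driver 0.03 433 zmed 0.127 max 0.134 bbox ctr [ 0.5478 -0.1449] size [0.0332 0.034  0.1038] pix [402.6 265.2]
top driver 0.042 374 zmed 0.128 max 0.134 bbox ctr [ 0.5498 -0.1466] size [0.0292 0.0307 0.0782] pix [404.3 265. ]
top driver 0.12 260 zmed 0.129 max 0.134 bbox ctr [ 0.54
[... 1662 characters left out ...]
256.8]
scene driver 0.03 1229 zmed 0.090 max 0.132 bbox ctr [ 0.5457 -0.156 ] size [0.1229 0.1584 0.1017] pix [239.  251.8]
scene driver 0.042 1097 zmed 0.095 max 0.132 bbox ctr [ 0.5457 -0.1561] size [0.1229 0.1582 0.0897] pix [238.5 249.3]
scene driver 0.12 219 zmed 0.128 max 0.132 bbox ctr [ 0.5706 -0.1819] size [0.0713 0.0944 0.0114] pix [238.1 230.2]
scene wheel 0.008 2394 zmed 0.038 max 0.054 bbox ctr [0.6056 0.0648] size [0.1262 0.1295 0.0458] pix [337.5 236.8]
scene wheel 0.03 1706 zmed 0.040 max 0.054 bbox ctr [0.6056 0.0656] size [0.1262 0.1279 0.0238] pix [337.6 232.1]
scene wheel 0.042 391 zmed 0.049 max 0.054 bbox ctr [0.6066 0.0676] size [0.1104 0.1068 0.0118] pix [337.9 227.2]
```

View pics/cands.png

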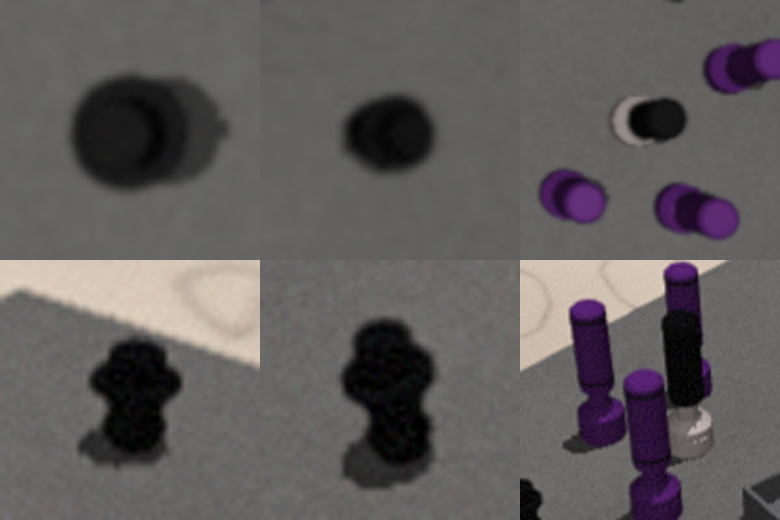

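The large cap is at (175,303) and the small one at (480,274). The left flange measures 40 mm and the right 28 mm, so left is the large cap. There are four driver-like things: the one at (400,265) has an aluminium cup and black grip, so it is the driver. The other three, at (440,242), (370,298) and (422,305), are purple look-alikes. The crop confirms this.

```bash
cat >> h.py <<'E'
def delta(t,o=None):
    o=o or observe();R=np.array(o['tool_rot']);p=np.array(o['position']);return (R.T@(np.array(t)-p)).round(4)
E
python3 - <<'E'
from h import *
im=dict(np.load('top0.npz'));W=cloud(im);px=im['pixels'].astype(int);z=W[...,2];mx=px.max(2);mn=px.min(2)
def box(a,b,c,d):
    m=np.zeros((480,640),bool);m[b:d,a:c]=1;return m
B=box(240,195,330,280)
(c,r),P,_=edge(im,B&(z>.03),.04);print('tyre',c,r)
print('hub heights', np.histogram(z[B&(z>.041)],bins=np.arange(.041,.058,.001)))
d=np.hypot(W[...,0]-c[0],W[...,1]-c[1]);
for a,b in((.018,.022),(.022,.026),(.03,.045),(.05,.06)):print(a,b,np.median(z[B&(d>a)&(d<b)]))
(c,r),P,_=edge(im,B&(z>.0435)&(d<.035),.05);print('sleeve',c,r)
print('bore dark', edge(im,B&(d<.02)&(mx<70),.05)[0])
C=box(150,280,200,330)
print('flange',edge(im,C&(z>.028),.034)[0]);print('crown',edge(im,C&(z>.0425),.048)[0])
D=box(380,245,425,285)
print('drv top',edge(im,D&(z>.12),.13)[0]);print('drv cup edge bbox',W[D&(z>.01)&(z<.03)].min(0),W[D&(z>.01)&(z<.03)].max(0))
pur=(px[...,2]-px[...,1]>30)&(px[...,0]-px[...,1]>15)&(z>.105)&box(340,220,480,330)
n,l,s,ce=cv2.connectedComponentsWithStats(pur.astype(np.uint8))
for i in range(1,n):
    if s[i,4]>40: print('purple',ce[i].round(0),W[l==i].max(0)[2].round(3),edge(im,l==i,.13)[0])
print('delta above cap',delta([.4855,.2735,.12]))
E
```

```text
tyre [0.60410662 0.06562566] 0.061284439911502335
hub heights (array([273, 133,  48,  15,  12,   5,  23,  54,  83, 118,  98,  35,   9,
         1,   1,   0]), array([0.041, 0.042, 0.043, 0.044, 0.045, 0.046, 0.047, 0.048, 0.049,
       0.05 , 0.051, 0.052, 0.053, 0.054, 0.055, 0.056, 0.057]))
0.018 0.022 0.050750007769803096
0.022 0.026 0.05049696993294073
0.03 0.045 0.010520201694353581
0.05 0.06 0.039844936576967416
sleeve [0.60417212 0.06559451] 0.02681484560291214
bore dark (array([0.60332441, 0.06662273]), np.float64(0.012441489138409896))
flange (array([0.4852629 , 0.27382314]), np.float64(0.01996110586669729))
crown (array([0.4853223 , 0.27354002]), np.float64(0.012108612074017299))
drv top (array([ 0.54901679, -0.14529288]), np.float64(0.01469462709717519))
drv cup edge bbox [ 0.52933174 -0.15714873  0.01150549] [ 0.56955385 -0.12617175  0.02993558]
purple [454. 240.] 0.881 (array([ 0.59021367, -0.22579741]), np.float64(0.013940644380779146))
purple [373. 300.] 0.881 (array([ 0.49115421, -0.08599161]), np.float64(0.014268368865730546))
purple [430. 307.] 0.134 (array([ 0.47781358, -0.18109883]), np.float64(0.014060282888179605))
delta above cap [-0.3868 -0.1484  0.1329]
```

Units first: shifts go in shares of 50 mm and turns go in shares of 2 pi rad. So -0.04 m is -0.8, 0.03 m is 0.6.

```bash
python3 -m creep '[[[-0.8, -0.3, 0], 0, 0.085], [[-0.8, -0.3, 0], 0, 0.085], [[-0.8, -0.3, 0], 0, 0.085], [[-0.8, -0.3, 0], 0, 0.085], [[-0.8, -0.3, 0], 0, 0.085], [[-0.8, -0.3, 0], 0, 0.085], [[-0.8, -0.3, 0.4], 0, 0.06], [[-0.8, -0.3, 0.6], 0, 0.06], [[-0.8, -0.3, 0.6], 0, 0.06], [[-0.52, -0.26, 0.8], 0, 0.06]]' 30
python3 - <<'E'
from h import *
print(delta([.4853,.2737,.075]))
E
```

```text
time_s: 1.1
position: [0.4846, 0.2751, 0.1355]
tool_rot: [[-0.958, 0.288, 0.003], [0.288, 0.958, 0.001], [-0.003, 0.002, -1.0]]
ft_force: [0.2, 0.0, 0.2]
grip_width: 0.06
gripper_force: 0.0
[-0.0009 -0.0013  0.0605]
```

To row units: 0.03 m is 0.6, 0.005 m is 0.1.

```bash
python3 -m creep '[[[-0.02, -0.026, 0.6], 0, 0.045], [[0, 0, 0.6], 0, 0.04], [[0, 0, 0.1], 0, 0.04], [[0, 0, 0], 0, 0.04]]'
python3 - <<'E'
from h import *
import rig
print(rig.tips_ahead, delta([.4853,.2737,.060]))
im=grab('scene','1');i=im['pixels'][130:230,280:420,::-1];cv2.imwrite('pics/s1.png',cv2.resize(i,None,fx=5,fy=5,interpolation=cv2.INTER_CUBIC))
E
```

```text
time_s: 1.5
position: [0.4826, 0.2751, 0.0706]
tool_rot: [[-0.958, 0.287, -0.002], [0.287, 0.958, -0.0], [0.001, -0.001, -1.0]]
ft_force: [0.7, 0.0, 0.4]
grip_width: 0.0396
gripper_force: 0.0
0.022 [-0.0031 -0.0006  0.0106]
```

View pics/s1.png

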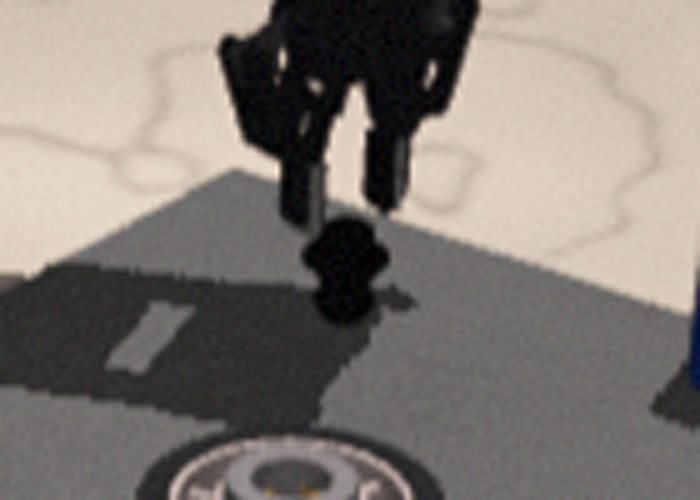

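The picture shows the open fingers straddling the crown (pixels ~(345,225) in the crop), with their tips just at the height of the crown's top. They need to go about 11 mm lower.

To row units: 0.008 m is 0.16, -0.002 m is -0.04.

```bash
python3 -m creep '[[[-0.04, 0, 0.16], 0, 0.04], [[0, 0, 0], 0, 0.04], [[0, 0, 0], 0, 0.04]]'
python3 - <<'E'
from h import *
print(delta([.4853,.2737,.060]))
E
```

```text
time_s: 1.85
position: [0.4848, 0.2746, 0.0634]
tool_rot: [[-0.958, 0.287, 0.001], [0.287, 0.958, 0.0], [-0.001, 0.0, -1.0]]
ft_force: [0.1, -0.5, -0.3]
grip_width: 0.04
gripper_force: 0.0
[-0.0007 -0.0008  0.0034]
```

To row units: 0.0025 m is 0.05, -0.0007 m is -0.014.

```bash
python3 -m creep '[[[-0.01, -0.014, 0.05], 0, 0.04], [[0, 0, 0], 0, 0.02], [[0, 0, 0], 0, 0.02], [[0, 0, 0], 0, 0.02], [[0, 0, 0], 0, 0.02]]' 30; python3 -m creep '[[[0, 0, -0.4], 0, 0.02], [[0, 0, -0.8], 0, 0.02], [[0, 0, 0], 0, 0.02]]'
```

```text
time_s: 2.35
position: [0.485, 0.2737, 0.0605]
tool_rot: [[-0.958, 0.287, 0.0], [0.287, 0.958, -0.0], [-0.0, 0.0, -1.0]]
ft_force: [0.1, -0.6, 1.5]
grip_width: 0.0241
gripper_force: 29.4
time_s: 2.65
position: [0.4868, 0.2744, 0.1246]
tool_rot: [[-0.958, 0.287, 0.008], [0.287, 0.958, 0.003], [-0.007, 0.005, -1.0]]
ft_force: [-0.2, 0.5, -0.2]
grip_width: 0.0241
gripper_force: 29.6
```

Run:
```python
from h import *
print(delta([.6043,.0656,.135]))
```

```text
[-0.1725 -0.1663 -0.01  ]
```

To row units: -0.03 m is -0.6, -0.0225 m is -0.45.

```bash
python3 -m creep '[[[-0.6, -0.6, -0.2], 0, 0.02], [[-0.6, -0.6, 0], 0, 0.02], [[-0.6, -0.6, 0], 0, 0.02], [[-0.6, -0.6, 0], 0, 0.02], [[-0.6, -0.6, 0], 0, 0.02], [[-0.45, -0.326, 0], 0, 0.02], [[0, 0, 0], 0, 0.02], [[0, 0, 0], 0, 0.02], [[0, 0, 0], 0, 0.02]]'
python3 - <<'E'
from h import *
print(delta([.6043,.0656,.135]))
grab('scene','2');im=grab('top','2')
s=dict(np.load('scene2.npz'))
cv2.imwrite('pics/s2.png',np.hstack([cv2.resize(s['pixels'][140:280,270:410,::-1],(400,400)),cv2.resize(im['pixels'][180:300,220:340,::-1],(400,400))]))
W=cloud(s);z=W[...,2];m=np.zeros(z.shape,bool);m[150:240,300:375]=1
# cap flange/plug: points between
for lo,hi in((.076,.09),(.09,.099),(.104,.109)):
    P=W[m&(z>lo)&(z<hi)&(np.hypot(W[...,0]-.604,W[...,1]-.066)<.04)];print(lo,len(P),P.min(0).round(4),P.max(0).round(4))
    uv=np.argwhere(m&(z>lo)&(z<hi)&(np.hypot(W[...,0]-.604,W[...,1]-.066)<.04))
    if len(P)>10: print(circ(P))
E
```

```text
time_s: 3.55
position: [0.6018, 0.0659, 0.13]
tool_rot: [[-0.958, 0.286, -0.001], [0.286, 0.958, 0.0], [0.001, -0.0, -1.0]]
ft_force: [-0.7, -0.3, -0.4]
grip_width: 0.0247
gripper_force: 29.6
[-0.0025  0.0004 -0.005 ]
0.076 97 [0.5892 0.0501 0.076 ] [0.617  0.0774 0.09  ]
(array([0.6024619 , 0.06568194]), np.float64(0.012670835002429938))
0.09 28 [0.5977 0.0485 0.09  ] [0.6204 0.0677 0.0989]
(array([0.60745515, 0.05998734]), np.float64(0.008510616345612234))
0.104 45 [0.5885 0.0429 0.104 ] [0.6221 0.0816 0.109 ]
(array([0.6026855 , 0.06480639]), np.float64(0.014793054855653423))
```

View pics/s2.png

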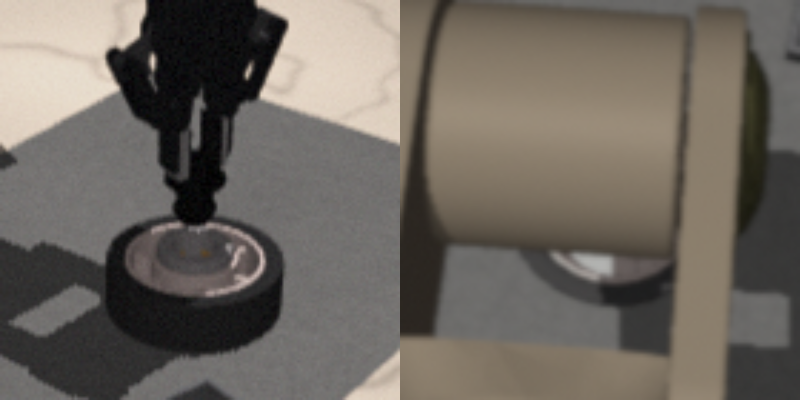

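The cap hangs upright, centred over the hub (crop left: nose at (195,210), bore at (195,245)). The top view is blocked by the forearm.

To row units: 0.008 m is 0.16, -0.0025 m is -0.05.

```bash
python3 -m creep '[[[-0.05, 0, 0.16], 0, 0.02], [[0, 0, 0], 0, 0.02], [[0, 0, 0], 0, 0.02]]'
python3 - <<'E'
from h import *
print(delta([.6043,.0656,.106]))
E
```

```text
time_s: 3.95
position: [0.6047, 0.0644, 0.122]
tool_rot: [[-0.958, 0.286, -0.001], [0.286, 0.958, 0.0], [0.001, -0.0, -1.0]]
ft_force: [-0.1, 0.0, 0.2]
grip_width: 0.0245
gripper_force: 29.6
[0.0007 0.001  0.016 ]
```

To row units: 0.008 m is 0.16, 0.0008 m is 0.016.

```bash
python3 -m creep '[[[0.006, 0.016, 0.16], 0, 0.02], [[0, 0, 0.16], 0, 0.02], [[0, 0, 0], 0, 0.02], [[0, 0, 0], 0, 0.02]]'; python3 -c "
from h import *
print(delta([.6043,.0656,.0935]))"; python3 -m creep '[[[0, 0, 0.06], 0, 0.02], [[0, 0, 0.06], 0, 0.02], [[0, 0, 0], 0, 0.02]]'
```

```text
time_s: 4.35
position: [0.6048, 0.065, 0.106]
tool_rot: [[-0.958, 0.287, -0.001], [0.287, 0.958, 0.0], [0.001, -0.0, -1.0]]
ft_force: [0.1, -0.3, 1.0]
grip_width: 0.0243
gripper_force: 29.6
[0.0006 0.0004 0.0125]
time_s: 4.65
position: [0.6046, 0.0651, 0.0999]
tool_rot: [[-0.958, 0.287, -0.001], [0.287, 0.958, 0.0], [0.001, -0.0, -1.0]]
ft_force: [-0.1, 0.6, -1.0]
grip_width: 0.0243
gripper_force: 29.6
```

To row units: 0.003 m is 0.06, 0.002 m is 0.04.

```bash
python3 -m creep '[[[0, 0, 0.06], 0, 0.02], [[0, 0, 0.04], 0, 0.02], [[0, 0, 0], 0, 0.02]]'; python3 -m creep '[[[0, 0, 0.02], 0, 0.02], [[0, 0, 0], 0, 0.02]]'
```

```text
time_s: 4.95
position: [0.6047, 0.0651, 0.095]
tool_rot: [[-0.958, 0.287, -0.001], [0.287, 0.958, 0.0], [0.001, -0.0, -1.0]]
ft_force: [-0.2, 0.1, -0.6]
grip_width: 0.024
gripper_force: 29.6
time_s: 5.15
position: [0.6048, 0.0651, 0.0943]
tool_rot: [[-0.958, 0.287, -0.0], [0.287, 0.958, 0.0], [0.0, -0.0, -1.0]]
ft_force: [0.7, 0.1, -0.4]
grip_width: 0.0241
gripper_force: 29.6
```

To row units: -0.05 m is -1, -0.04 m is -0.8.

```bash
python3 -m creep '[[[0, 0, 0.02], 0, 0.02], [[0, 0, 0], 0, 0.03], [[0, 0, 0], 0, 0.045], [[0, 0, 0], 0, 0.045], [[0, 0, -0.2], 0, 0.045], [[0, 0, -0.8], 0, 0.045], [[0, 0, -1], 0, 0.045], [[0, 0, -0.6], 0, 0.045], [[0, 0, 0], 0, 0.045]]'
python3 - <<'E'
from h import *
s=grab('scene','3');im=grab('top','3')
cv2.imwrite('pics/s3.png',cv2.resize(s['pixels'][180:280,270:410,::-1],(700,500)))
W=cloud(s);z=W[...,2];m=np.zeros(z.shape,bool);m[180:250,300:375]=1
d=np.hypot(W[...,0]-.604,W[...,1]-.066)
mm=m&(z>.055)&(z<.09)&(d<.035);P=W[mm];print(len(P),P.min(0).round(4),P.max(0).round(4),np.percentile(P[:,2],[50,90,98]))
P=W[mm&(z>.075)];print('crown',P.min(0).round(4),P.max(0).round(4),np.median(P,0))
# in-plane orientation
b=observe();print(b['position'],'driver',delta([.549,-.1455,.25],b))
E
```

```text
time_s: 6.05
position: [0.6063, 0.065, 0.2292]
tool_rot: [[-0.958, 0.287, 0.01], [0.287, 0.958, -0.001], [-0.01, 0.002, -1.0]]
ft_force: [-0.2, 0.8, -0.5]
grip_width: 0.0451
gripper_force: 0.0
260 [0.5828 0.045  0.0551] [0.6249 0.0862 0.081 ] [0.06805503 0.07974806 0.08054734]
crown [0.5908 0.0525 0.0751] [0.6159 0.0766 0.081 ] [0.60520722 0.06394763 0.07907759]
[0.60475922 0.06506994 0.22397116] driver [-0.007  -0.2177 -0.0261]
```

View pics/s3.png

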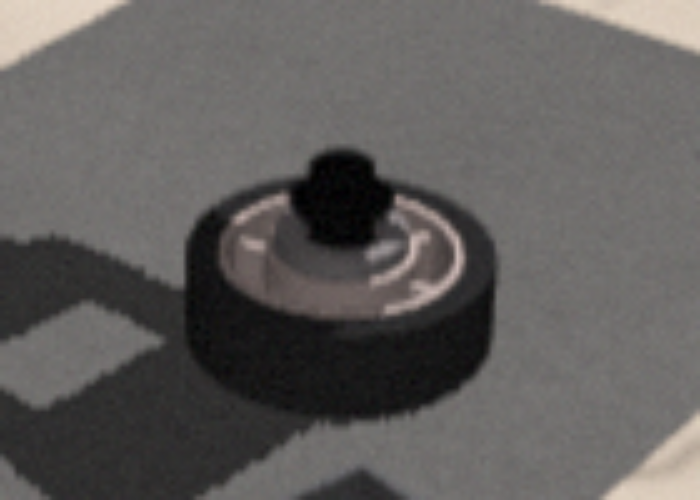

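The cap stands upright in the bore, top at (343,155) in the crop. Its measured top of 0.080 m matches 32 + 48 mm. Next, the driver.

To row units: -0.04 m is -0.8, 0.03 m is 0.6.

```bash
python3 -m creep '[[[-0.02, -0.8, 0], 0, 0.05], [[-0.02, -0.8, 0], 0, 0.05], [[-0.02, -0.8, 0], 0, 0.05], [[-0.02, -0.8, 0], 0, 0.05], [[-0.02, -0.8, 0], 0, 0.05], [[-0.04, -0.354, 0.6], 0, 0.05], [[0, 0, 0.6], 0, 0.05], [[0, 0, 0], 0, 0.05], [[0, 0, 0], 0, 0.05]]'
python3 - <<'E'
from h import *
print(delta([.549,-.1455,.093]))
E
```

```text
time_s: 7.05
position: [0.549, -0.1452, 0.1631]
tool_rot: [[-0.958, 0.286, -0.002], [0.286, 0.958, 0.001], [0.002, 0.0, -1.0]]
ft_force: [0.3, 0.5, 0.4]
grip_width: 0.0501
gripper_force: 0.0
[-0.0002 -0.0003  0.0701]
```

To row units: 0.025 m is 0.5, 0.02 m is 0.4.

```bash
python3 -m creep '[[[0, 0, 0.4], 0, 0.05], [[0, 0, 0.5], 0, 0.05], [[0, 0, 0.5], 0, 0.05], [[0, 0, 0], 0, 0.05], [[0, 0, 0], 0, 0.05]]'; python3 -m creep '[[[0, 0, 0], 0, 0.025], [[0, 0, 0], 0, 0.025], [[0, 0, 0], 0, 0.025], [[0, 0, 0], 0, 0.025]]' 80
python3 - <<'E'
from h import *
s=grab('scene','4')
cv2.imwrite('pics/s4.png',cv2.resize(s['pixels'][150:310,150:350,::-1],(700,560)))
E
```

```text
time_s: 7.55
position: [0.5499, -0.1454, 0.0948]
tool_rot: [[-0.958, 0.286, 0.001], [0.286, 0.958, -0.001], [-0.002, -0.0, -1.0]]
ft_force: [-0.4, -0.5, 1.1]
grip_width: 0.0502
gripper_force: 0.0
time_s: 7.95
position: [0.55, -0.1459, 0.0953]
tool_rot: [[-0.958, 0.287, 0.003], [0.287, 0.958, -0.002], [-0.004, -0.001, -1.0]]
ft_force: [-0.3, -0.9, 7.6]
grip_width: 0.0283
gripper_force: 77.9
```

View pics/s4.png

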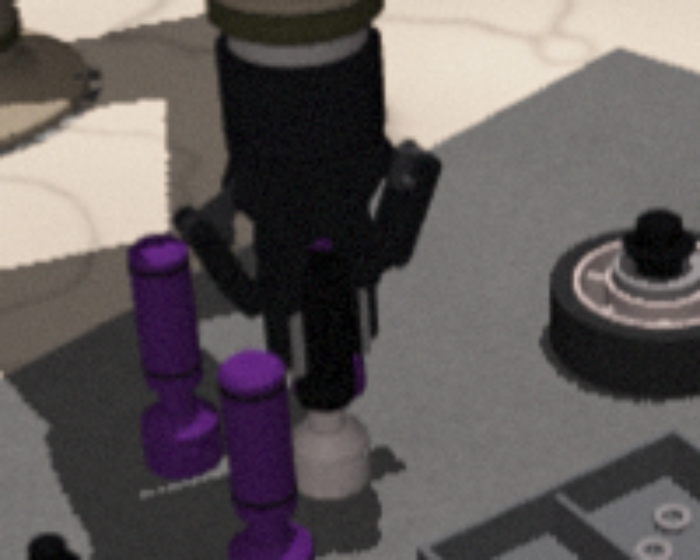

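The fingers hold the black grip, with the cup at (330,465) in the crop and the purple ones clear. Lift.

To row units: -0.04 m is -0.8, -0.02 m is -0.4.

```bash
python3 -m creep '[[[0, 0, -0.4], 0, 0.025], [[0, 0, -0.8], 0, 0.025], [[0, 0, -0.8], 0, 0.025], [[0, 0, -0.4], 0, 0.025], [[0, 0, 0], 0, 0.025], [[0, 0, 0], 0, 0.025]]'
python3 - <<'E'
from h import *
print(delta([.6045,.0653,.2]))
E
```

```text
time_s: 8.6
position: [0.5487, -0.1453, 0.2127]
tool_rot: [[-0.958, 0.287, -0.001], [0.287, 0.958, 0.0], [0.001, 0.0, -1.0]]
ft_force: [-0.8, -0.2, -2.5]
grip_width: 0.0285
gripper_force: 78.8
[0.0069 0.2177 0.0128]
```

To row units: 0.04 m is 0.8, 0.0377 m is 0.754.

```bash
python3 -m creep '[[[0.02, 0.4, 0], 0, 0.025], [[0.02, 0.8, 0], 0, 0.025], [[0.02, 0.8, 0], 0, 0.025], [[0.02, 0.8, 0], 0, 0.025], [[0.02, 0.8, 0], 0, 0.025], [[0.04, 0.754, 0.36], 0, 0.025], [[0, 0, 0], 0, 0.025], [[0, 0, 0], 0, 0.025], [[0, 0, 0], 0, 0.025]]'
python3 - <<'E'
from h import *
print(delta([.6045,.0653,.185]))
s=grab('scene','5')
cv2.imwrite('pics/s5.png',cv2.resize(s['pixels'][150:270,270:410,::-1],(700,600)))
W=cloud(s);z=W[...,2];m=np.zeros(z.shape,bool);m[140:260,300:375]=1
d=np.hypot(W[...,0]-.604,W[...,1]-.066);mx=s['pixels'].max(2)
for nm,lo,hi in(('cup',.097,.113),('crown',.07,.08),('flange',.062,.067)):
    mm=m&(z>lo)&(z<hi)&(d<.04);P=W[mm];print(nm,len(P),P.min(0).round(4),P.max(0).round(4),circ(P))
E
```

```text
time_s: 9.5
position: [0.6046, 0.0643, 0.1946]
tool_rot: [[-0.958, 0.287, -0.001], [0.287, 0.958, -0.0], [0.001, -0.001, -1.0]]
ft_force: [0.4, -0.2, -2.9]
grip_width: 0.0282
gripper_force: 79.4
[0.0004 0.0009 0.0096]
cup 123 [0.5881 0.0413 0.099 ] [0.6246 0.0786 0.1129] (array([0.60376044, 0.06268367]), np.float64(0.018925348702879794))
crown 99 [0.591  0.0508 0.07  ] [0.6165 0.0796 0.08  ] (array([0.6037267 , 0.06518864]), np.float64(0.01071308029868215))
flange 107 [0.5841 0.0443 0.0625] [0.6247 0.0873 0.0669] (array([0.60444524, 0.06550585]), np.float64(0.017460736641442143))
```

View pics/s5.png

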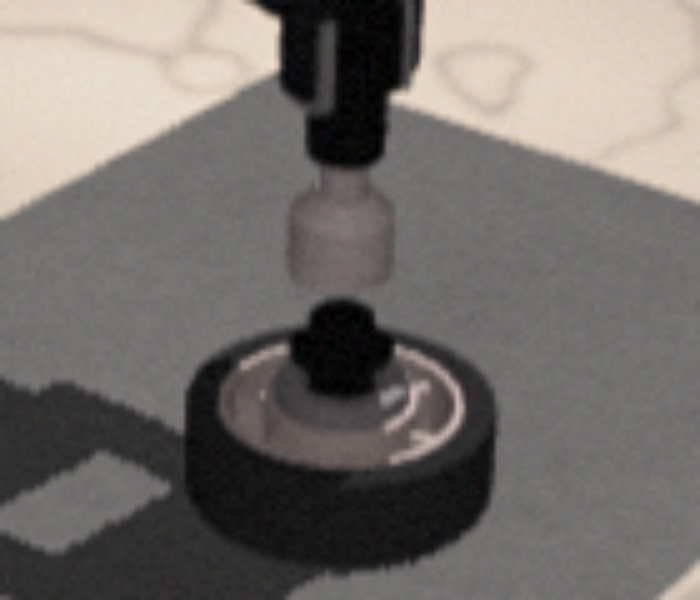

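The cup (342,240) hangs upright right above the crown (343,320). I'll correct the last millimetre and check along the line of sight with fits at known radii.

To row units: 0.005 m is 0.1, 0.0009 m is 0.018.

```bash
python3 -m creep '[[[0.004, 0.018, 0.1], 0, 0.025], [[0, 0, 0], 0, 0.025], [[0, 0, 0], 0, 0.025]]'
python3 - <<'E'
from h import *
from scipy.optimize import least_squares
o=observe();print(o['position'],o['ft_force'])
s=grab('scene','6')
W=cloud(s);z=W[...,2];m=np.zeros(z.shape,bool);m[140:260,300:375]=1
d=np.hypot(W[...,0]-.604,W[...,1]-.066)
for nm,lo,hi,r in(('cup',.096,.107,.0205),('crown',.069,.0775,.013),('crownlow',.069,.075,.013),('grip',.146,.156,.015),('tyre',.01,.036,.0625)):
    mm=m&(z>lo)&(z<hi)&(d<.08 if nm=='tyre' else d<.03);P=W[mm]
    f=least_squares(lambda c:np.hypot(P[:,0]-c[0],P[:,1]-c[1])-r,[.604,.06],loss='soft_l1',f_scale=.001);print(nm,len(P),f.x.round(4))
E
```

```text
time_s: 9.85
position: [0.6049, 0.0655, 0.1903]
tool_rot: [[-0.958, 0.287, -0.0], [0.287, 0.958, 0.0], [0.0, -0.0, -1.0]]
ft_force: [0.5, -0.2, -2.3]
grip_width: 0.0282
gripper_force: 79.4
[0.60486882 0.06554391 0.19028358] [ 0.53371489 -0.21368368 -2.29862488]
cup 101 [0.6034 0.0654]
crown 48 [0.6029 0.0674]
crownlow 36 [0.6028 0.0674]
grip 71 [0.6043 0.0653]
tyre 944 [0.6036 0.067 ]
```

```bash
python3 -m creep '[[[0.012, 0.022, 0.16], 0, 0.025], [[0, 0, 0.1], 0, 0.025], [[0, 0, 0], 0, 0.025]]'; python3 -m creep '[[[0, 0, 0.06], 0, 0.025], [[0, 0, 0.04], 0, 0.025], [[0, 0, 0], 0, 0.025]]';python3 -m creep '[[[0, 0, 0.04], 0, 0.025], [[0, 0, 0.04], 0, 0.025], [[0, 0, 0], 0, 0.025]]'
```

```text
time_s: 10.2
position: [0.6042, 0.0673, 0.1762]
tool_rot: [[-0.958, 0.287, -0.002], [0.287, 0.958, 0.0], [0.002, -0.0, -1.0]]
ft_force: [-0.0, -0.5, -2.6]
grip_width: 0.0285
gripper_force: 79.4
time_s: 10.5
position: [0.6046, 0.0672, 0.1721]
tool_rot: [[-0.958, 0.287, -0.0], [0.287, 0.958, -0.0], [0.0, -0.0, -1.0]]
ft_force: [-0.3, -0.1, -2.0]
grip_width: 0.0286
gripper_force: 79.4
time_s: 10.8
position: [0.6046, 0.0672, 0.168]
tool_rot: [[-0.958, 0.287, -0.001], [0.287, 0.958, 0.0], [0.001, -0.0, -1.0]]
ft_force: [0.7, 0.2, -2.7]
grip_width: 0.0283
gripper_force: 79.4
```

To row units: 0.003 m is 0.06, 0.002 m is 0.04.

```bash
python3 -m creep '[[[0, 0, 0.06], 0, 0.025], [[0, 0, 0.04], 0, 0.025], [[0, 0, 0], 0, 0.025]]'; python3 -m creep '[[[0, 0, 0.02], 0, 0.025], [[0, 0, 0.02], 0, 0.025], [[0, 0, 0], 0, 0.025]]'
```

```text
time_s: 11.1
position: [0.6045, 0.0672, 0.163]
tool_rot: [[-0.958, 0.287, -0.001], [0.287, 0.958, 0.0], [0.001, -0.0, -1.0]]
ft_force: [0.0, 0.1, -2.5]
grip_width: 0.0284
gripper_force: 79.4
time_s: 11.4
position: [0.6047, 0.0672, 0.1612]
tool_rot: [[-0.958, 0.287, -0.0], [0.287, 0.958, -0.0], [0.0, -0.0, -1.0]]
ft_force: [0.6, 0.1, -2.7]
grip_width: 0.0286
gripper_force: 79.4
```

Baseline is −2.5 N (driver weight). Now I'll creep into contact.

To row units: 0.001 m is 0.02.

```bash
python3 -m creep '[[[0, 0, 0.02], 0, 0.025], [[0, 0, 0], 0, 0.025]]'; python3 -m creep '[[[0, 0, 0.02], 0, 0.025], [[0, 0, 0], 0, 0.025]]';python3 -m creep '[[[0, 0, 0.02], 0, 0.025], [[0, 0, 0], 0, 0.025]]'
```

```text
time_s: 11.6
position: [0.6049, 0.0672, 0.1605]
tool_rot: [[-0.958, 0.287, 0.001], [0.287, 0.958, 0.0], [-0.001, 0.0, -1.0]]
ft_force: [0.1, -0.2, -2.6]
grip_width: 0.0287
gripper_force: 79.4
time_s: 11.8
position: [0.605, 0.0673, 0.1597]
tool_rot: [[-0.958, 0.287, 0.001], [0.287, 0.958, 0.0], [-0.001, 0.0, -1.0]]
ft_force: [0.4, -0.0, 0.3]
grip_width: 0.029
gripper_force: 79.4
time_s: 12.0
position: [0.6051, 0.0673, 0.159]
tool_rot: [[-0.958, 0.287, 0.002], [0.287, 0.958, 0.0], [-0.002, 0.001, -1.0]]
ft_force: [0.7, 0.4, 4.1]
grip_width: 0.0282
gripper_force: 79.5
```

To row units: 0.001 m is 0.02.

```bash
for i in 1 2 ; do python3 -m creep '[[[0, 0, 0.02], 0, 0.025], [[0, 0, 0], 0, 0.025]]' | grep -E 'posi|ft'; done; python3 -m creep '[[[0, 0, 0.02], 0, 0.025], [[0, 0, 0], 0, 0.025]]'; python3 -m creep '[[[0, 0, 0.02], 0, 0.025], [[0, 0, 0], 0, 0.025]]'
```

```text
position: [0.605, 0.0672, 0.1579]
ft_force: [1.7, 1.8, 3.8]
position: [0.6049, 0.0672, 0.1567]
ft_force: [1.2, 0.9, 2.8]
time_s: 12.6
position: [0.6049, 0.0672, 0.1555]
tool_rot: [[-0.958, 0.287, 0.001], [0.287, 0.958, -0.0], [-0.001, 0.0, -1.0]]
ft_force: [1.3, 1.2, 4.3]
grip_width: 0.0286
gripper_force: 80.0
time_s: 12.8
position: [0.6048, 0.0672, 0.1545]
tool_rot: [[-0.958, 0.287, 0.001], [0.287, 0.958, -0.0], [-0.001, 0.0, -1.0]]
ft_force: [2.0, 0.5, 3.0]
grip_width: 0.0284
gripper_force: 80.0
```

To row units: 0.001 m is 0.02.

```bash
python3 -m creep '[[[0, 0, 0.02], 0, 0.025], [[0, 0, 0], 0, 0.025]]'| grep -E 'posi|ft'; python3 -m creep '[[[0, 0, 0.02], 0, 0.025], [[0, 0, 0], 0, 0.025]]'| grep -E 'posi|ft'; python3 -m creep '[[[0, 0, 0.02], 0, 0.025], [[0, 0, 0], 0, 0.025]]'| grep -E 'posi|ft'
```

```text
position: [0.6037, 0.0671, 0.1521]
ft_force: [-1.1, -0.5, -2.1]
position: [0.6042, 0.0671, 0.1515]
ft_force: [-0.5, 0.3, -2.8]
position: [0.6045, 0.0672, 0.151]
ft_force: [-1.2, 0.1, -3.3]
```

It clicked (force dropped to zero). Now I'll go gently to the stop.

To row units: 0.001 m is 0.02.

```bash
python3 -m creep '[[[0, 0, 0.02], 0, 0.025], [[0, 0, 0], 0, 0.025]]'| grep -E 'posi|ft'; python3 -m creep '[[[0, 0, 0.014], 0, 0.025], [[0, 0, 0], 0, 0.025]]'| grep -E 'posi|ft'; python3 -m creep '[[[0, 0, 0.01], 0, 0.025], [[0, 0, 0], 0, 0.025]]'| grep -E 'posi|ft';  python3 -m creep '[[[0, 0, 0.01], 0, 0.025], [[0, 0, 0], 0, 0.025]]'| grep -E 'posi|ft'
```

```text
position: [0.6046, 0.0672, 0.1502]
ft_force: [0.2, -0.7, -1.5]
position: [0.6047, 0.0672, 0.1498]
ft_force: [-0.4, -0.3, -1.0]
position: [0.6048, 0.0672, 0.1497]
ft_force: [-1.1, -0.4, 3.6]
position: [0.6049, 0.0671, 0.1497]
ft_force: [-1.6, -0.8, 6.7]
```

To row units: 0.0007 m is 0.014.

```bash
python3 -m creep '[[[0, 0, 0.014], 0, 0.025], [[0, 0, 0], 0, 0.025]]'| grep -E 'posi|ft'; python3 -m creep '[[[0, 0, 0.012], 0, 0.025], [[0, 0, 0], 0, 0.025], [[0, 0, 0], 0, 0.025]]'
```

```text
position: [0.605, 0.0671, 0.1496]
ft_force: [-3.4, 0.2, 11.8]
time_s: 14.7
position: [0.6051, 0.0671, 0.1496]
tool_rot: [[-0.958, 0.287, 0.003], [0.287, 0.958, -0.0], [-0.003, 0.0, -1.0]]
ft_force: [-4.2, -0.8, 14.6]
grip_width: 0.0283
gripper_force: 80.8
```

To row units: 0.0004 m is 0.008.

```bash
python3 -m creep '[[[0, 0, 0.008], 0, 0.025], [[0, 0, 0], 0, 0.025], [[0, 0, 0], 0, 0.025]]'| grep -E 'posi|ft'; python3 -m creep '[[[0, 0, 0.004], 0, 0.025], [[0, 0, 0], 0, 0.025], [[0, 0, 0], 0, 0.025], [[0, 0, 0], 0, 0.025], [[0, 0, 0], 0, 0.025], [[0, 0, 0], 0, 0.025]]'
```

```text
position: [0.6052, 0.0671, 0.1496]
ft_force: [-5.5, 0.0, 17.6]
time_s: 15.6
position: [0.6052, 0.0671, 0.1495]
tool_rot: [[-0.958, 0.287, 0.004], [0.287, 0.958, -0.001], [-0.004, 0.001, -1.0]]
ft_force: [-5.3, -2.0, 18.2]
grip_width: 0.0286
gripper_force: 81.0
```

About 20 N has been held for more than 0.5 s at a constant position. Lift off and look.

To row units: -0.03 m is -0.6, -0.02 m is -0.4.

```bash
python3 -m creep '[[[0, 0, -0.04], 0, 0.025], [[0, 0, -0.1], 0, 0.025], [[0, 0, -0.3], 0, 0.025], [[0, 0, -0.6], 0, 0.025], [[0, 0, -0.4], 0, 0.025], [[0, 0, 0], 0, 0.025], [[0, 0, 0], 0, 0.025]]'
python3 - <<'E'
from h import *
print(delta([.549,-.1455,.215]))
s=grab('scene','7')
cv2.imwrite('pics/s7.png',cv2.resize(s['pixels'][150:270,270:410,::-1],(700,600)))
W=cloud(s);z=W[...,2];d=np.hypot(W[...,0]-.604,W[...,1]-.066);m=np.zeros(z.shape,bool);m[140:260,300:375]=1
P=W[m&(d<.02)&(z>.04)&(z<.09)];print(len(P),np.percentile(P[:,2],[50,90,98]),P.max(0))
E
```

```text
time_s: 16.3
position: [0.6044, 0.0672, 0.2177]
tool_rot: [[-0.958, 0.287, -0.001], [0.287, 0.958, 0.0], [0.001, -0.0, -1.0]]
ft_force: [-0.3, 0.5, -3.2]
grip_width: 0.0285
gripper_force: 79.7
[-0.0079 -0.2197  0.0027]
222 [0.0596489  0.06887512 0.06974331] [0.62388751 0.08464392 0.07073949]
```

View pics/s7.png

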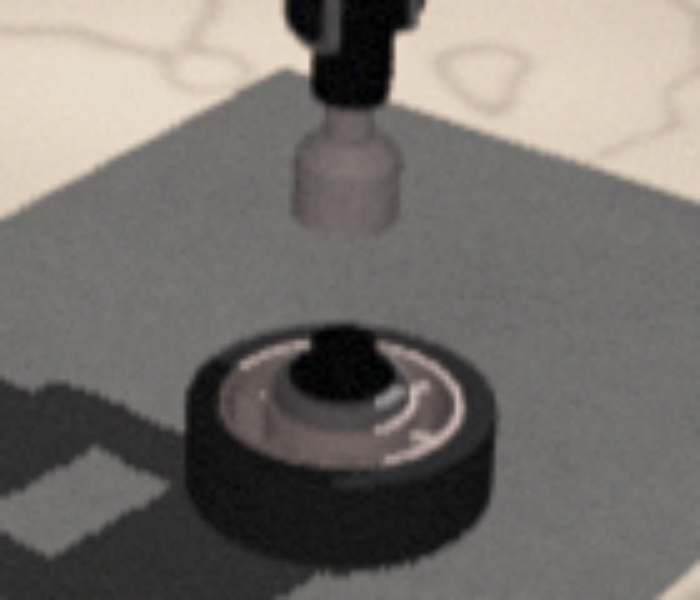

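The cap sits home with its flange on the hub (343,375), its top at 0.0697 m giving an origin of about 21.5 mm. Now return the driver.

To row units: -0.04 m is -0.8, -0.0397 m is -0.794.

```bash
python3 -m creep '[[[-0.02, -0.4, 0], 0, 0.025], [[-0.02, -0.8, 0], 0, 0.025], [[-0.02, -0.8, 0], 0, 0.025], [[-0.02, -0.8, 0], 0, 0.025], [[-0.02, -0.8, 0], 0, 0.025], [[-0.06, -0.794, 0], 0, 0.025], [[0, 0, 0.6], 0, 0.025], [[0, 0, 0.6], 0, 0.025], [[0, 0, 0.6], 0, 0.025], [[0, 0, 0], 0, 0.025]]';python3 -m creep '[[[0, 0, 0.2], 0, 0.025], [[0, 0, 0.1], 0, 0.025], [[0, 0, 0], 0, 0.025], [[0, 0, 0], 0, 0.025]]'
python3 - <<'E'
from h import *
print(delta([.549,-.1455,.0955]))
E
```

```text
time_s: 17.35
position: [0.547, -0.1446, 0.124]
tool_rot: [[-0.958, 0.287, -0.009], [0.287, 0.958, 0.005], [0.01, 0.002, -1.0]]
ft_force: [-0.2, 0.8, -1.6]
grip_width: 0.0283
gripper_force: 79.7
time_s: 17.75
position: [0.5496, -0.1456, 0.1144]
tool_rot: [[-0.958, 0.287, 0.001], [0.287, 0.958, -0.001], [-0.001, -0.0, -1.0]]
ft_force: [0.3, 0.3, -2.1]
grip_width: 0.0281
gripper_force: 79.7
[ 0.0007 -0.0001  0.0189]
```

To row units: 0.009 m is 0.18, 0.006 m is 0.12.

```bash
python3 -m creep '[[[0, 0, 0.18], 0, 0.025], [[0, 0, 0.12], 0, 0.025], [[0, 0, 0.04], 0, 0.025], [[0, 0, 0], 0, 0.025], [[0, 0, 0], 0, 0.025]]' | grep -E 'posi|ft'; python3 -m creep '[[[0, 0, 0.02], 0, 0.025], [[0, 0, 0], 0, 0.025]]' | grep -E 'posi|ft'; python3 -m creep '[[[0, 0, 0.02], 0, 0.025], [[0, 0, 0], 0, 0.025]]' | grep -E 'posi|ft'
```

```text
position: [0.5494, -0.1456, 0.0968]
ft_force: [0.3, 0.7, -1.5]
position: [0.5494, -0.1456, 0.0958]
ft_force: [-0.2, -0.6, -2.8]
position: [0.5495, -0.1457, 0.0953]
ft_force: [-0.8, 0.8, 3.6]
```

Units first: shifts go in shares of 50 mm and turns go in shares of 2 pi rad. So -0.05 m is -1, -0.04 m is -0.8.

```bash
python3 -m creep '[[[0, 0, 0], 0, 0.025], [[0, 0, 0], 0, 0.032], [[0, 0, 0], 0, 0.04], [[0, 0, 0], 0, 0.05], [[0, 0, 0], 0, 0.05], [[0, 0, 0], 0, 0.05]]' 20; python3 -m creep '[[[0, 0, -0.2], 0, 0.05], [[0, 0, -0.6], 0, 0.05], [[0, 0, -0.8], 0, 0.05], [[0, 0, -1], 0, 0.05], [[0, 0, -0.6], 0, 0.05], [[0, 0.6, 0], 0, 0.05], [[0, 1, 0], 0, 0.05], [[0, 1, 0], 0, 0.05], [[0, 0, 0], 0, 0.05], [[0, 0, 0], 0, 0.05]]'
python3 - <<'E'
from h import *
s=grab('scene','8');t=grab('top','8');s0=dict(np.load('scene0.npz'))
cv2.imwrite('pics/s8.png',cv2.resize(s['pixels'][150:350,130:396,::-1],(798,600)))
W=cloud(t);z=W[...,2];m=np.zeros(z.shape,bool);m[235:300,370:435]=1
px=t['pixels'].astype(int);sat=px.max(2)-px.min(2);mm=m&(z>.12)&(z<.14)&(sat<60);print('drv top',mm.sum(),edge(t,mm,.13)[0] if mm.sum()>30 else '')
E
```

```text
time_s: 19.25
position: [0.5493, -0.1455, 0.0947]
tool_rot: [[-0.958, 0.287, -0.0], [0.287, 0.958, 0.0], [0.0, 0.0, -1.0]]
ft_force: [0.4, 0.2, 0.0]
grip_width: 0.0498
gripper_force: 0.0
time_s: 20.25
position: [0.5866, -0.0201, 0.2553]
tool_rot: [[-0.959, 0.285, 0.0], [0.285, 0.959, -0.0], [-0.001, -0.0, -1.0]]
ft_force: [0.5, -0.5, 0.4]
grip_width: 0.05
gripper_force: 0.0
drv top 27
```

View pics/s8.png

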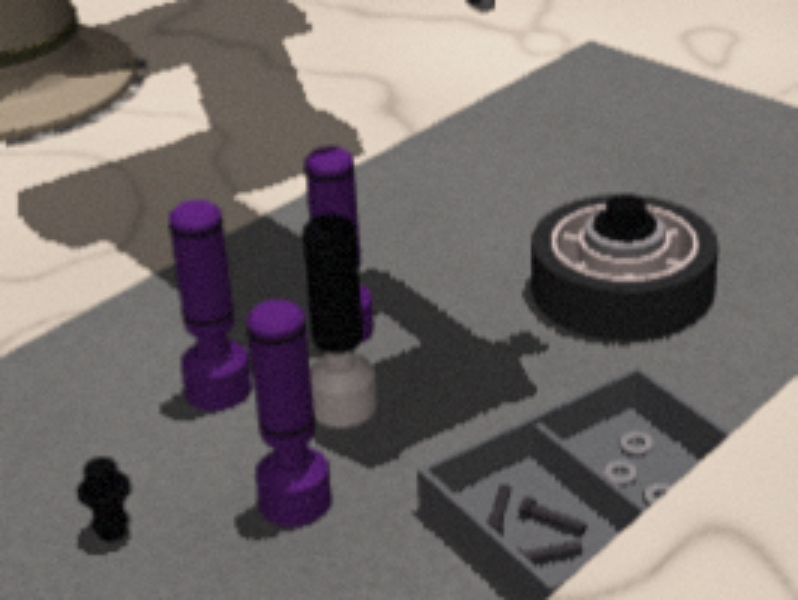

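The driver stands upright and free at (340,330), leaning no more in the picture than the purple ones beside it. The cap is seated in the wheel at (628,220), and the small cap and the tray are where they were. Handing in.

```bash
python3 -c "
from rig import close_job
print(close_job())"
```

```text
the job is handed in; nothing more can be done
None
```

The large cap is clicked home in the hub (about 20 N held at the stop for over half a second), the driver is back upright on the counter and released, no bystander was touched, and the job was handed in at about 20 s; no verdict came back.

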